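Slide the pot onto the heating place of a laboratory hot plate

ROBOT

A 6-joint arm with a two-finger parallel gripper is mounted at the origin on the work surface. World frame = base frame: x ahead of the robot, y to its left, z up, the work surface at z = 0. Lengths are in mm, angles in rad, forces in N, time in s.
With the tool pointing down it reaches from about 250 to 725 mm from the base axis. Payload 9.7 kg.
Tool frame: the origin (TCP) lies midway between the tips of the shut fingers; the grasp point (between the pads) lies 19 mm behind it (ctrl.grip_depth is the distance from the TCP to the grasp point, in mm); z points along the fingers, y is the line along which they close (so a half turn about z gives the same grasp; the last joint's range is limited). The gripper opens to 85 mm and grips with 20 to 120 N. Pads are 22 mm wide; open, the fingers measure 114 mm over their backs; the gripper's body (76 mm by 85 mm) begins 54 mm behind the grasp point. The pads swing forward as they close: fully open they stand 13 mm farther back than shut.
Start: joints at [-1.176, 0.087, 0.176, 1.66, 0, 1.571], TCP at [211.54, -507.689, 206.884] pointing down, gripper open.
Joint ranges: [-3.13, 3.13], [-0.85, 1.81], [-1.15, 1.24], [-2.2, 2.28], [-1.44, 1.52], [-3.14, 3.14]. Speed limits (rad/s): [2.22, 2.22, 2.57, 3.14, 3.14, 3.14].

INTERFACE

Orientations are given as a unit quaternion [w, x, y, z].
In Python, from rig import ctrl, let_go, clamp, ik, sensors, capture, camera_info, order gives the robot as it stands. Calls block until the motion is done:
- ctrl.reach(position, orientation): joint-space move of the TCP to a pose.
- ctrl.move_linear(position, rotation=None, speed=150, max_force=None): straight line of the TCP; rotation=None keeps the orientation; speed is the mean speed in mm/s. With max_force (N) it stops when the force on the tool has changed by that much, and returns True; else False.
- ctrl.goto_joints(angles): joint-space move.
- let_go() and clamp(squeeze=None): open the fingers fully, or close them until they stop; squeeze is the grip in N (None keeps the last).
- ctrl.sleep(seconds).
- ik(position, orientation): joint angles nearest the present ones, or None.
- sensors.read_state(): the state.
- capture(name): name is "scene" or "top" or "wrist"; returns the picture (384x512x3 uint8, blue, green, red); there is no depth.
- camera_info(name): a dict with "mtx" (3x3 intrinsics, pixels), "xyz" and "rotation" of the camera in the world; the wrist camera has in their place "hand_eye" (4x4, takes a point from camera to tool coordinates, whose origin is the TCP and whose axes are the flange's). Camera axes: x right, y up, looking along -z (the intrinsics and any distortion apply to the point x, -y, -z); pixel columns grow to the right and rows downward; lengths in mm; the calibration is good to about 2 mm. A picture is of the moment at which its call begins: read the wrist's pose just before it. camera_info takes no time and is no camera call.
A pose or a line that the arm cannot do raises ctrl.MotionError and nothing moves.
- order.sign_off(): hands the job in; it is judged then, once.
The state is a dict: "clock": time; "joint_positions": joint angles; "dq": joint speeds; "tau": joint torques, N m; "eef_pos": TCP position; "orientation": TCP orientation; "ft_force": force on the tool from outside, world axes, zero at the start; "wrist_torque": the same for the moment, N m; "opening": finger opening in mm; "grip_force": force on a finger pad.
Only numpy, scipy, OpenCV 4.12 (cv2) and the standard library are available. Lean on these libraries where they do the work, as an engineer would, in place of code of your own. Each camera call takes 0.05 s, during which the arm holds its last target. There are 200 camera calls.

TASK

Make room on the hot plate: slide the white dish from the double-ring heating place over to the empty single-ring place, then slide the steel pot into the double ring. Keep both vessels upright and flat on the hot plate all the way, never lifted off it and never knocking into each other, and leave each standing centred in its ring. Do not disturb the bottle, slide box or brush beside the hot plate.

Things in the scene. Friction and masses are not known exactly. Their poses are not given: they have to be found in the camera images.
- hotplate: fixed laboratory hot plate: cream housing with a flat, smooth black glass top, 300 mm (x) by 340 mm (y), no rim; origin at the centre of its underside on the bench, its flat top 46 mm above the origin; z up. Three low knobs on its -x side are only decoration.
- heat_place: heating place, printed on the hot plate's top: TWO concentric grey rings, radii 67 and 59 mm (print only); origin at the rings' centre on the top surface. The dish stands here at the start; the pot must end here. The three places form a triangle of about 170 mm sides, in any arrangement.
- free_place: the empty resting place: one printed grey ring of radius 67 mm; origin at its centre on the top surface. The dish must end here.
- pot_place: the resting place where the pot stands at the start: one printed grey ring of radius 67 mm; origin at its centre on the top surface. It ends up empty.
- pot: loose open steel pot, 110 mm outer diameter, rim 42 mm high, wall 3 mm, 0.3 to 0.65 kg, with a rigid arched handle over its middle. Origin: centre of its underside, z up. The handle's grip is a straight black bar along the pot's y, 64 mm long, 14 mm wide (x), 14 mm high, its centre 78 mm straight above the origin; its 7 mm rod legs run down to the rim at y = +-57 mm.
- dish: loose straight-sided open white porcelain dish, outer diameter 96 mm (too wide to grasp across), 45 mm high, wall 5 mm, inner diameter 86 mm, inner floor 6 mm above the origin, empty, about 0.2 to 0.4 kg. Origin at the centre of its underside, z up.
- bottle: a loose bystander, to be left alone: brown glass jar with black cap, 60 mm diameter, 120 mm high; origin at the centre of its underside.
- slide_box: a loose bystander, to be left alone: flat grey and white plastic slide box 100 x 80 x 34 mm; origin at the centre of its underside.
- brush: a loose bystander, to be left alone: small brush about 150 mm long lying along its own x; origin under it.
Things that resemble listed ones, but are neither listed nor needed, are in the scene too. Leave any orange or yellow look-alike of the pot alone.

How it is judged:
By the outcome, as a careful person would: the job done as asked, in the order asked, and still so for the second after the job is handed in, with the robot touching nothing.
It also fails if it takes over 61 s, if anything falls off the work surface, if the arm or the gripper's body presses on something with over 40 N, if the wrist force passes 120 N, or if a joint passes its speed limit or range.

## Working session

There is one attempt and no reset: what is moved stays moved. The work goes in short steps, each a Python script; the robot and the scene stay as the last script left them, time stands still between calls to the robot, and variables do not carry over. Pictures are saved under pics/ and viewed, at most 10 in all, crops included, and the job is handed in when it is done.

```bash
ls; mkdir -p pics
python3 - <<'E'
from rig import *
import cv2,numpy as np
s=sensors.read_state();print(s)
for n in("scene","top","wrist"):
    print(n,camera_info(n)); 
    im=capture(n);cv2.imwrite(f"pics/{n}0.png",im)
E
```

```text
pics
{'clock': 0.0, 'joint_positions': array([-1.17601614e+00,  8.74345902e-02,  1.75108553e-01,  1.65982606e+00,
       -2.13893673e-06,  1.57080135e+00]), 'dq': array([ 0.0007574 , -0.00103779, -0.00088946,  0.0004313 , -0.00138191,
        0.00032033]), 'tau': array([-1.60878277e-03, -5.20393753e+01,  4.64799035e+01,  1.66053465e-02,
       -1.03132572e-04, -2.04323726e-05]), 'eef_pos': array([ 211.42297267, -507.4324778 ,  206.18399383]), 'orientation': array([-6.64513260e-04,  9.80582014e-01,  1.96108270e-01, -1.33991257e-04]), 'ft_force': array([-0.80138947,  1.16229076,  0.07877046]), 'wrist_torque': array([-0.01216065,  0.00550392,  0.06097454]), 'grip_force': 0.0, 'opening': 85.49734494786674}
scene {'mtx': array([[440.29076429,   0.        , 259.04642745],
       [  0.        , 440.29076429, 191.21865023],
       [  0.        ,   0.        ,   1.        ]]), 'xyz': array([1191.25680216,  352.79172743, 1045.72077402]), 'rotation': array([0.48388888, 0.14659566, 0.25373054, 0.82461026])}
top {'mtx': array([[414.58414693,   0.        , 255.67524379],
       [  0.        , 414.58414693, 192.02600523],
       [  0.        ,   0.        ,   1.        ]]), 'xyz': array([ 518.14074471,   34.5378056 , 1009.62035983]), 'rotation': array([ 0.71314077,  0.03837166, -0.03273002, -0.69920427])}
wrist {'mtx': array([[345.14148369,   0.        , 257.07250978],
       [  0.        , 345.14148369, 196.01566008],
       [  0.        ,   0.        ,   1.        ]]), 'hand_eye': array([[ 6.69275142e-04,  9.50689761e-01,  3.10142757e-01,
         7.80316043e+01],
       [ 9.99999714e-01, -7.45204371e-04,  1.26339286e-04,
        -8.50752591e-01],
       [ 3.51229204e-04,  3.10142584e-01, -9.50689989e-01,
        -1.66956435e+02],
       [ 0.00000000e+00,  0.00000000e+00,  0.00000000e+00,
         1.00000000e+00]])}
```

View pics/top0.png

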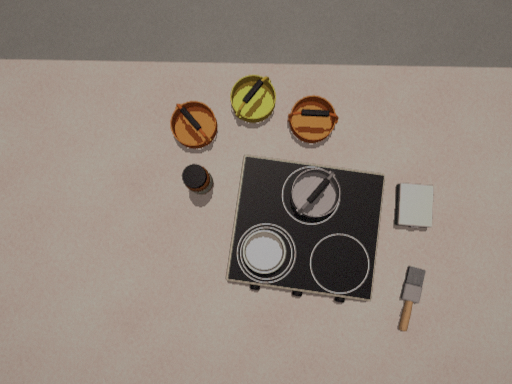

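View pics/scene0.png

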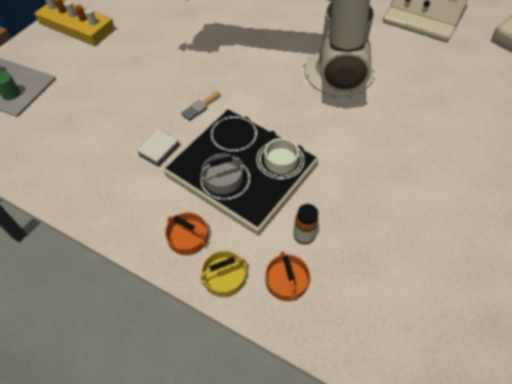

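The top view shows, as (column, row) pixels:
- **Vessels:** the steel pot is at (315,193) and the white dish at (265,252), inside the double ring.
- **Rings and plate:** the empty single ring is at (340,263), and the hot plate spans (230-383, 157-298).
- **Pot look-alikes:** orange at (194,125) and (312,119), yellow at (253,98).
- **Could pass for the dish:** only the slide box at (415,206), which is square.
- **Bystanders:** the bottle is at (196,178) and the brush at (412,298).

I choose the grey steel pot and the round white dish, both standing on the black glass.

```bash
cat > h.py <<'E'
from rig import *
import cv2,numpy as np
from scipy.spatial.transform import Rotation as R
def rot(q): return R.from_quat(np.roll(q,-1)).as_matrix()
def campose(name,st=None):
    c=camera_info(name)
    if name!="wrist": return c["mtx"],rot(c["rotation"]),np.array(c["xyz"])
    H=c["hand_eye"];T=rot(st["orientation"])
    return c["mtx"],T@H[:3,:3],T@H[:3,3]+st["eef_pos"]
def ray2plane(pose,uv,z):
    K,Rm,t=pose; uv=np.atleast_2d(np.asarray(uv,float))
    d=np.c_[(uv[:,0]-K[0,2])/K[0,0],-(uv[:,1]-K[1,2])/K[1,1],-np.ones(len(uv))]@Rm.T
    return (t+d*((z-t[2])/d[:,2])[:,None])[:,:2]
def project(pose,p):
    K,Rm,t=pose; q=(np.atleast_2d(p)-t)@Rm
    return np.c_[K[0,0]*q[:,0]/-q[:,2]+K[0,2],K[1,1]*-q[:,1]/-q[:,2]+K[1,2]]
def rectify(pose,im,z,c,half,res):
    """metric view of plane z around c; px(col,row)->x=c0+half-row*res, y=c1+half-col*res"""
    n=int(2*half/res); 
    corners=np.array([[0,0],[n,0],[n,n],[0,n]],np.float32)
    w=np.array([[c[0]+half-r*res,c[1]+half-k*res,z] for k,r in corners])
    M=cv2.getPerspectiveTransform(corners,project(pose,w).astype(np.float32))
    return cv2.warpPerspective(im,M,(n,n),flags=cv2.WARP_INVERSE_MAP|cv2.INTER_CUBIC)
def down(yaw): # tool z down, tool y axis at angle yaw in world
    y=np.array([np.cos(yaw),np.sin(yaw),0]);z=np.array([0,0,-1.]);x=np.cross(y,z)
    return np.roll(R.from_matrix(np.c_[x,y,z]).as_quat(),1)
def fitcircle(p,it=8):
    p=np.asarray(p)
    for _ in range(it):
        s=np.linalg.lstsq(np.c_[2*p,np.ones(len(p))],(p**2).sum(1),rcond=None)[0]
        r=np.sqrt(s[2]+s[0]**2+s[1]**2);e=abs(np.hypot(*(p-s[:2]).T)-r)
        k=e<max(1.0,2.5*np.median(e))
        if k.all(): break
        p=p[k]
    return s[:2],r,len(p),e.mean()
E
python3 - <<'E'
from h import *
im=cv2.imread("pics/top0.png");P=campose("top")
for n,uv,z in [("heat",(266,252),46),("free",(340,263),46),("potplace",(310,194),46),("dish",(265,252),91),("bar",(319,190),124),("bottle",(196,178),120),("box",(415,206),34),("platecorners",[(243,157),(383,172),(372,298),(230,284)],46)]:
    print(n,ray2plane(P,uv,z).round(0).tolist())
cv2.imwrite("pics/crop.png",cv2.resize(im[85:305,165:440],None,fx=2.7,fy=2.7,interpolation=cv2.INTER_CUBIC))
E
```

```text
heat [[477.0, 17.0]]
free [[456.0, -153.0]]
potplace [[613.0, -84.0]]
dish [[479.0, 20.0]]
bar [[614.0, -93.0]]
bottle [[636.0, 172.0]]
box [[591.0, -332.0]]
platecorners [[698.0, 75.0], [668.0, -254.0], [378.0, -226.0], [403.0, 98.0]]
```

View pics/crop.png

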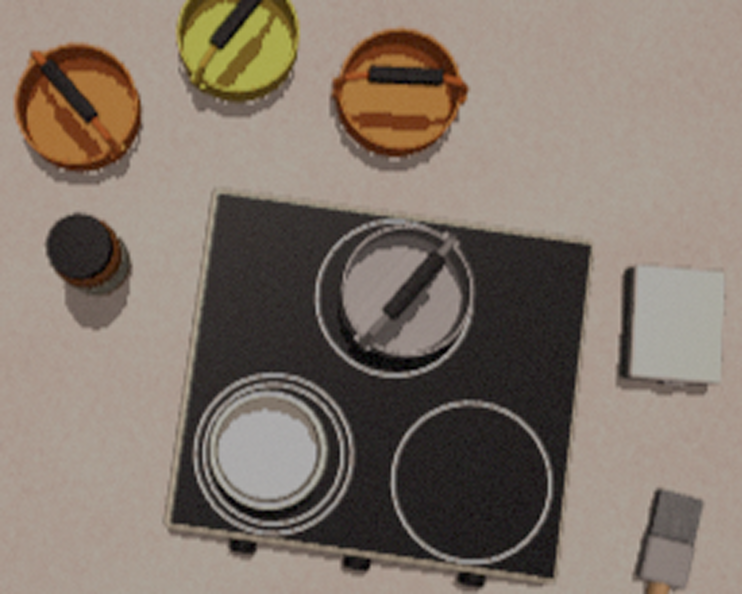

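The crop confirms the choice: steel pot at (405,290) in the upper single ring, white dish at (270,450) in the double ring, empty ring at (472,480). Next I'll get a closer wrist view for accurate measurement.

Run:
```python
from h import *
q=down(np.radians(-97))
ctrl.reach([500,-70,270],q)
ctrl.sleep(.2)
s=sensors.read_state();im=capture("wrist");cv2.imwrite("pics/w1.png",im)
np.savez("w1.npz",eef_pos=s["eef_pos"],orientation=s["orientation"])
print(s["clock"],s["eef_pos"],s["joint_positions"])
P=campose("wrist",s); r=rectify(P,im,46,(530,-70),210,.7);cv2.imwrite("pics/w1r.png",r)
Pt=campose("top");rt=rectify(Pt,capture("top"),46,(530,-70),210,.7)
```

```text
2.2583 [499.91855232 -70.59226194 269.8855699 ] [-1.40251015e-01  1.21558833e-02  2.22277289e-01  1.78111201e+00
 -4.73927042e-05  3.12448590e+00]
```

View pics/w1.png

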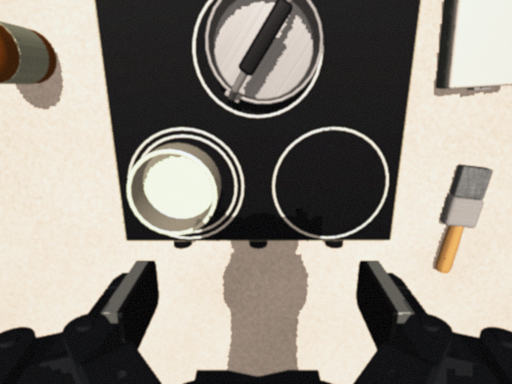

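The wrist view shows the double ring at (186,182) with the dish rim at (172,193), the free ring at (330,183), and the pot at (263,45) with its bar from (285,5) to (245,72). Now I'll fit each of these.

```bash
cat >> h.py <<'E'
def ringfit(pose,im,c,r,band=4,z=46,thr=110,it=6,lo=None):
    """fit printed ring: brightness-peak along rays in rectified image; returns centre,r,n,err"""
    c=np.array(c,float);half,res=r+25,.5
    g=cv2.GaussianBlur(cv2.cvtColor(rectify(pose,im,z,c,half,res),cv2.COLOR_BGR2GRAY),(0,0),1).astype(np.float32)
    c0=c.copy();a=np.radians(np.arange(0,360,2))
    for k in range(it):
        b=band if k>1 else band*2
        rr=np.arange(r-b,r+b,.25)
        X=c[0]+np.outer(np.cos(a),rr);Y=c[1]+np.outer(np.sin(a),rr)
        v=cv2.remap(g,((c0[1]+half-Y)/res).astype(np.float32),((c0[0]+half-X)/res).astype(np.float32),cv2.INTER_LINEAR)
        i=v.argmax(1);ok=(v.max(1)>thr)&(v.min(1)<v.max(1)*.75)&(i>1)&(i<len(rr)-2)
        p=np.c_[X[np.arange(len(a)),i],Y[np.arange(len(a)),i]][ok]
        if len(p)<20: return c,0,len(p),9
        c,R_,n,e=fitcircle(p)
    return c,R_,n,e
E
python3 - <<'E'
from h import *
P=campose("wrist",dict(np.load("w1.npz")));im=cv2.imread("pics/w1.png")
Pt=campose("top");it=cv2.imread("pics/top0.png")
for n,c in (("heat",(477,17)),("free",(456,-153)),("pot",(613,-84))):
    for m,pp,ii in (("w",P,im),("t",Pt,it)):
        print(n,m,*[ringfit(pp,ii,c,r,3.5,thr=t) for r,t in ((67,70),)+(((59,70),) if n=="heat" else ())])
for m,pp,ii in (("w",P,im),("t",Pt,it)):
    print("dishrim",m,ringfit(pp,ii,(479,20),45.5,4,z=91,thr=120))
# bar: dark pixels in pot region at z=131 (bar top), from wrist
for m,pp,ii,res in (("w",P,im,.5),("t",Pt,it,.5)):
    c=(614,-93);r=rectify(pp,ii,131,c,45,res)
    g=cv2.cvtColor(r,cv2.COLOR_BGR2GRAY)
    mk=((g<60)*255).astype(np.uint8);k=cv2.findContours(mk,cv2.RETR_EXTERNAL,cv2.CHAIN_APPROX_NONE)[0]
    for q in k:
        if cv2.contourArea(q)>300:
            p=q[:,0,:].astype(float);w=np.c_[c[0]+45-p[:,1]*res,c[1]+45-p[:,0]*res].astype(np.float32)
            print("bar",m,cv2.minAreaRect(w))
    cv2.imwrite(f"pics/bar_{m}.png",np.hstack([cv2.resize(r,(360,360)),cv2.cvtColor(cv2.resize(mk,(360,360)),cv2.COLOR_GRAY2BGR)]))
d=[cv2.resize(rectify(P,im,91,(479,20),65,.5),(360,360)),cv2.resize(cv2.imread("pics/bar_w.png")[:,:360],(360,360))]
cv2.imwrite("pics/chk.png",np.hstack(d))
E
```

```text
heat w (array([473.51912265,  17.56794744]), np.float64(66.89122856913315), 138, np.float64(0.14178658884603032)) (array([473.52906581,  17.51684846]), np.float64(58.87588739782278), 118, np.float64(0.1402569103961819))
heat t (array([475.75180716,  17.22139134]), np.float64(66.69763864421965), 180, np.float64(0.18800273204660659)) (array([475.66783484,  17.33218133]), np.float64(58.79633220415041), 180, np.float64(0.19702868348036714))
free w (array([ 453.1771266 , -151.37467334]), np.float64(66.89319067587405), 180, np.float64(0.12840933306035782))
free t (array([ 455.27938404, -151.24850631]), np.float64(66.69493671805873), 180, np.float64(0.20774605070585522))
pot w (array([609.39594609, -84.48114096]), np.float64(66.86501694795014), 117, np.float64(0.14138819876638098))
pot t (array([611.29078503, -84.73993752]), np.float64(66.79162768829022), 144, np.float64(0.24703887900778415))
dishrim w (array([478.8837873 ,  22.55810509]), np.float64(45.23036757108893), 174, np.float64(0.14754190141374468))
dishrim t (array([480.73917282,  22.40997637]), np.float64(45.12536550051106), 180, np.float64(0.1600043982042075))
bar w ((580.0006103515625, -136.78598022460938), (9.258475303649902, 26.462236404418945), 67.79651641845703)
bar w ((622.0, -92.75), (89.5, 74.0), 90.0)
bar t ((585.3869018554688, -137.20533752441406), (8.700346946716309, 35.1710090637207), 75.17352294921875)
bar t ((612.3789672851562, -90.71974182128906), (15.722105979919434, 65.2056884765625), 51.259037017822266)
bar t ((610.654541015625, -125.80389404296875), (64.4653091430664, 15.543838500976562), 4.361572742462158)
bar t ((651.8450317382812, -88.08501434326172), (50.558128356933594, 10.748021125793457), 81.8698959350586)
bar t ((644.739990234375, -131.3200225830078), (54.999996185302734, 25.799997329711914), 36.869895935058594)
```

View pics/chk.png

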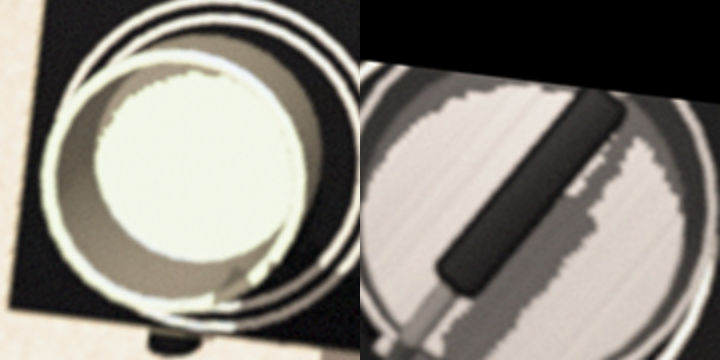

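The fits are consistent; the wrist and top cameras differ by only about 2 mm in x. The crop shows the dish rim circle centred near (173,180) and the pot's bar running from (605,105) to (465,275). A second wrist view with the hand turned half a turn cancels the hand-eye offset before I grasp the dish's trailing wall.

Run:
```python
from h import *
ctrl.reach([520,-40,270],down(np.radians(81.6)));ctrl.sleep(.2)
s=sensors.read_state();im=capture("wrist");cv2.imwrite("pics/w2.png",im)
P=campose("wrist",s)
for n,c,r,z in (("heat",(475,17),67,46),("free",(455,-151),67,46),("potpl",(610,-84.5),67,46),("dish",(480,22),45.5,91)):
    print(n,ringfit(P,im,c,r,3.5,thr=70 if z==46 else 120,z=z))
c=(612,-91);res=.5;r=rectify(P,im,131,c,45,res)
mk=((cv2.cvtColor(r,cv2.COLOR_BGR2GRAY)<60)*255).astype(np.uint8)
for q in cv2.findContours(mk,cv2.RETR_EXTERNAL,cv2.CHAIN_APPROX_NONE)[0]:
    if cv2.contourArea(q)>800:
        p=q[:,0,:].astype(float);print("bar",cv2.minAreaRect(np.c_[c[0]+45-p[:,1]*res,c[1]+45-p[:,0]*res].astype(np.float32)))
print(s["clock"],s["joint_positions"],s["ft_force"])
```

```text
heat (array([473.33926156,  17.39754255]), np.float64(66.71326870455428), 161, np.float64(0.20462785337789052))
free (array([ 453.24894294, -151.18559372]), np.float64(66.85709522822407), 180, np.float64(0.13098863106887512))
potpl (array([609.30468184, -84.32968532]), np.float64(66.78966804287904), 120, np.float64(0.11006162606445749))
dish (array([478.33072501,  22.47322896]), np.float64(45.333050721979085), 170, np.float64(0.20686276158138092))
bar ((593.5, -129.0), (13.0, 52.0), 90.0)
bar ((610.4034423828125, -90.10862731933594), (17.231937408447266, 68.09729766845703), 48.366458892822266)
5.1417 [-7.68513067e-02  5.20397262e-02  2.63500717e-01  1.78220431e+00
  2.87967335e-06  6.99963091e-02] [-2.29151170e-04 -6.57810591e-01 -3.86771158e-02]
```

Run:
```python
from h import *
D=np.array([478.5,22.5]);F=np.array([453.2,-151.3]);u=(F-D)/np.linalg.norm(F-D)
g=D-u*45.5;q=down(np.arctan2(-u[1],-u[0]))
P=campose("top");off=np.array([-2.05,-.1]) # top -> wrist/robot frame
st=lambda t:(lambda s:print(t,round(s["clock"],2),s["eef_pos"].round(2),s["ft_force"].round(2),round(s["opening"],1),round(s["grip_force"],1)))(sensors.read_state())
ctrl.reach([*g,150],q)
hit=ctrl.move_linear([*g,61],speed=80,max_force=6)
st(f"low {hit}")
if not hit:
    clamp(25);ctrl.sleep(.2);st("grip")
    im=capture("top");print("rim",[x for x in ringfit(P,im,D-off,45.5,4,z=91,thr=120)])
    cv2.imwrite("pics/g1.png",im)
```

```text
low False 7.16 [485.42  67.58  61.58] [ 0.03  0.27 -0.42] 85.3 0.0
grip 8.07 [485.13  67.53  61.06] [-0.14 -0.14  0.73] 4.9 24.5
rim [array([478.56019583,  16.44008733]), 0, 2, 9]
```

Run:
```python
from h import *
D=np.array([478.5,22.5]);F=np.array([453.2,-151.3]);u=(F-D)/np.linalg.norm(F-D)
t=F-u*45.5;g=D-u*45.5
st=lambda t:(lambda s:print(t,round(s["clock"],2),s["eef_pos"].round(2),s["ft_force"].round(2),round(s["opening"],1),round(s["grip_force"],1)))(sensors.read_state())
for k in (.15,1):
    print(ctrl.move_linear([*(g+(t-g)*k),60.7],speed=60,max_force=15));st(k)
ctrl.sleep(.3);st("end")
let_go();st("open")
ctrl.move_linear([*t,150],speed=120)
ctrl.reach([480,-60,270],down(np.radians(81.6)));ctrl.sleep(.2)
s=sensors.read_state();im=capture("wrist");cv2.imwrite("pics/w3.png",im);P=campose("wrist",s)
for n,c,r,z in (("heat",(473.4,17.4),67,46),("free",F,67,46),("dish",F,45.5,91)):
    print(n,ringfit(P,im,c,r,3.5,thr=70 if z==46 else 120,z=z))
st("")
```

```text
False
0.15 8.72 [481.24  40.52  60.92] [-0.67 -3.39  4.41] 5.3 25.1
False
1 11.36 [ 460.11 -105.68   60.98] [-0.12  3.4   6.27] 5.0 25.3
end 11.66 [ 460.12 -105.68   60.98] [0.69 4.07 6.03] 5.3 25.3
open 12.41 [ 459.74 -106.28   60.7 ] [ 0.25  0.22 -0.87] 85.5 0.0
heat (array([473.43284647,  17.61770346]), np.float64(66.82234946885946), 180, np.float64(0.11326502390404584))
free (array([ 453.1512785 , -151.18552226]), np.float64(66.80770165923325), 159, np.float64(0.10887184563966089))
dish (array([ 450.64173047, -149.24900612]), np.float64(45.207350211045664), 180, np.float64(0.14596080051329657))
 14.13 [479.5  -60.26 268.86] [ 0.08 -0.83  0.11] 85.2 0.0
```

View pics/w3.png

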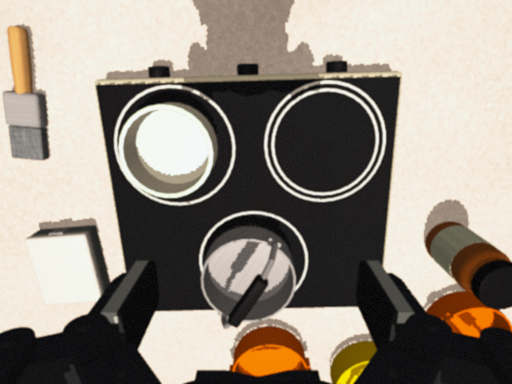

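The picture shows the dish upright in the free ring, rim centre about (170,148) against ring centre (177,145), roughly 3 mm off. The double ring at (325,140) is empty and the pot is untouched at (248,272). There is plenty of time left, so I'll re-grip the dish and nudge it to centre.

Run:
```python
from h import *
st=lambda t:(lambda s:print(t,round(s["clock"],2),s["eef_pos"].round(2),s["ft_force"].round(2),round(s["opening"],1),round(s["grip_force"],1)))(sensors.read_state())
F=np.array([453.2,-151.2])
def check(P,im,o=0):
    a=ringfit(P,im,F-o,67,3.5,thr=70)[0];b=ringfit(P,im,F-o,45.5,4,z=91,thr=120);print("ring",a,"dish",b);return b[0]-a
et=check(campose("top"),capture("top"),np.array([-2.05,0]));print("top err",et)
e=(et+np.array([-2.5,1.95]))/2
print(e)
D=F+e;v=-e/np.linalg.norm(e)           # needed move direction
a=np.radians(81.6);w=np.array([np.cos(a),np.sin(a)])
g=D+w*45.5
ctrl.reach([*g,150],down(a))
if not ctrl.move_linear([*g,61],speed=80,max_force=6):
    clamp(25);ctrl.sleep(.1);st("grip")
    ctrl.move_linear([*(g-e+v*.5),60.8],speed=20);ctrl.sleep(.2);st("moved")
    let_go()
ctrl.move_linear([*(g-e),150],speed=120)
ctrl.reach([480,-60,270],down(np.radians(81.6)));ctrl.sleep(.2)
s=sensors.read_state();im=capture("wrist");cv2.imwrite("pics/w4.png",im);P=campose("wrist",s)
print("w err",check(P,im));print("t err",check(campose("top"),capture("top"),np.array([-2.05,0])))
c=(612,-91);res=.5;r=rectify(P,im,131,c,45,res)
st("")
```

```text
ring [ 455.25 -151.2 ] dish (array([ 455.25, -151.2 ]), 0, 0, 9)
top err [0. 0.]
[-1.25   0.975]
grip 16.86 [ 458.72 -105.26   61.07] [ 1.27 -0.61  0.3 ] 4.8 23.4
moved 17.32 [ 460.34 -106.42   61.  ] [-1.9   3.36  5.05] 4.9 24.1
ring [ 453.19271273 -151.12048697] dish (array([ 449.8177942 , -149.66369677]), np.float64(45.18394332203944), 172, np.float64(0.16390426831982763))
w err [-3.37491853  1.45679021]
ring [ 455.25 -151.2 ] dish (array([ 455.25, -151.2 ]), 0, 0, 9)
t err [0. 0.]
 19.84 [479.58 -60.27 269.13] [ 0.29 -0.15 -0.68] 85.2 0.0
```

Run:
```python
from h import *
F=np.array([453.2,-151.2])
def check(P,im,o=0):
    print("ring",ringfit(P,im,F-o,67,3.5,thr=70),"dish",ringfit(P,im,F-o+[-2,2],45.5,4,z=91,thr=120))
def bar(P,im,c):
    r=rectify(P,im,131,c,45,.5);mk=((cv2.cvtColor(r,cv2.COLOR_BGR2GRAY)<60)*255).astype(np.uint8)
    for q in cv2.findContours(mk,cv2.RETR_EXTERNAL,cv2.CHAIN_APPROX_NONE)[0]:
        if cv2.contourArea(q)>800:
            p=q[:,0,:].astype(float);print("bar",cv2.minAreaRect(np.c_[c[0]+45-p[:,1]*.5,c[1]+45-p[:,0]*.5].astype(np.float32)))
ctrl.reach([545,-110,270],down(np.radians(-107)));ctrl.sleep(.15)
s=sensors.read_state();im=capture("wrist");P=campose("wrist",s);check(P,im);bar(P,im,(610.5,-90.5));cv2.imwrite("pics/w5.png",im)
ctrl.goto_joints([-1.176,.087,.176,1.66,0,.6]);s=sensors.read_state()
im=capture("top");cv2.imwrite("pics/t5.png",im);P=campose("top");check(P,im,np.array([-2.05,0]));bar(P,im,(612,-90.5));print(s["clock"],s["eef_pos"])
```

```text
ring (array([ 453.04463748, -151.35944863]), np.float64(66.90153102568667), 131, np.float64(0.14032658424772182)) dish (array([ 450.14706933, -150.24432488]), np.float64(45.2044179914126), 168, np.float64(0.15836639400502248))
bar ((611.8267211914062, -91.11740112304688), (12.90843677520752, 62.74055862426758), 50.05382537841797)
bar ((640.9961547851562, -80.2503662109375), (24.56675910949707, 75.92040252685547), 31.711345672607422)
ring (array([ 455.27856571, -151.24751939]), np.float64(66.68515629020142), 180, np.float64(0.19285303684643976)) dish (array([ 451.98974033, -150.06305172]), np.float64(45.018297883917185), 168, np.float64(0.16096744801357815))
bar ((612.2460327148438, -90.74375915527344), (15.463908195495605, 65.16967010498047), 51.08852767944336)
bar ((610.7113647460938, -125.69395446777344), (64.39627838134766, 15.875296592712402), 4.844000816345215)
bar ((642.0, -126.25), (17.5, 30.0), 90.0)
bar ((652.099609375, -87.97686767578125), (50.02680969238281, 10.758045196533203), 81.25383758544922)
25.6833 [ 211.77076626 -507.56267643  206.90677162]
```

All three views agree that the dish is about (-3.1, +1.2) mm off. One firm nudge along that direction, gripping the near wall, will fix it. Then I go straight to the pot.

Run:
```python
from h import *
st=lambda t:(lambda s:print(t,round(s["clock"],2),s["eef_pos"].round(2),s["ft_force"].round(2),round(s["opening"],1),round(s["grip_force"],1)))(sensors.read_state())
F=np.array([453.15,-151.25]);e=np.array([-3.2,1.25]);D=F+e;v=-e/np.linalg.norm(e)
q=down(np.arctan2(v[1],v[0]))   # closing axis along v
print(ik([*(D-v*44.3),120],q))
g=D-v*44.3
ctrl.reach([*g,110],q)
if not ctrl.move_linear([*g,61],speed=100,max_force=6):
    clamp(25);st("grip")
    ctrl.move_linear([*(F-v*43.8),60.8],speed=20);ctrl.sleep(.2);st("moved")
    let_go()
ctrl.move_linear([*(F-v*44.3),115],speed=150)
ctrl.reach([545,-70,240],down(np.radians(50.5)));ctrl.sleep(.15)
s=sensors.read_state();im=capture("wrist");cv2.imwrite("pics/w6.png",im);P=campose("wrist",s)
print("ring",ringfit(P,im,F,67,3.5,thr=70),"dish",ringfit(P,im,F,45.5,4,z=91,thr=120),"heat",ringfit(P,im,(473.4,17.5),67,3.5,thr=70))
st("")
```

```text
[-0.31657231 -0.21587632 -0.27890455  1.50776809  0.          1.62662247]
grip 28.68 [ 408.75 -133.96   61.16] [-0.66 -0.33  0.86] 5.3 23.6
moved 29.23 [ 412.59 -135.39   61.1 ] [-1.43  0.61  4.99] 5.0 23.6
ring (array([ 453.23284454, -151.21414904]), np.float64(66.92268678606251), 142, np.float64(0.14678284743989933)) dish (array([ 453.03330762, -150.14865721]), np.float64(45.28406078745268), 151, np.float64(0.18258293908125559)) heat (array([473.55747191,  17.61944773]), np.float64(66.83227814385056), 132, np.float64(0.13654373430228217))
 31.69 [544.44 -70.34 239.65] [-0.13  0.34  0.23] 85.5 0.0
```

View pics/w6.png

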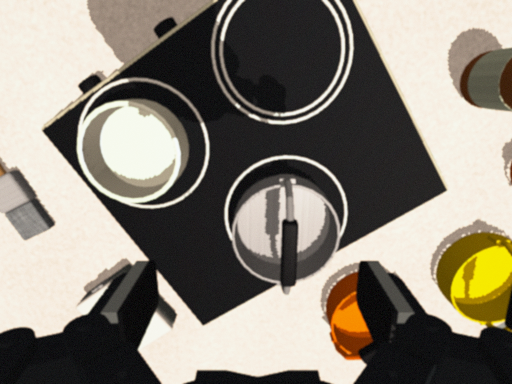

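The dish rim at (133,152) now sits within about 1 mm of the ring centre. The pot's bar runs vertically from (291,222) to (289,290), squarely between the fingers. Next is the pot.

Run:
```python
from h import *
st=lambda t:(lambda s:print(t,round(s["clock"],2),s["eef_pos"].round(2),s["ft_force"].round(2),round(s["opening"],1),round(s["grip_force"],1)))(sensors.read_state())
B=np.array([611.2,-91.]);H=np.array([473.5,17.55]);q=down(np.radians(50.7));u=(H-B)/np.linalg.norm(H-B)
ctrl.reach([*B,170],q)
hit=ctrl.move_linear([*B,105],speed=80,max_force=6);st(f"low {hit}")
if not hit:
    clamp(40);ctrl.sleep(.1);st("grip")
    print(ctrl.move_linear([*(B+u*15),104.7],speed=50,max_force=15));st("a")
    print(ctrl.move_linear([*(H+u*.5),104.7],speed=70,max_force=15));ctrl.sleep(.2);st("b")
```

```text
low False 33.12 [611.49 -91.04 105.63] [0.15 0.83 0.1 ] 84.9 0.0
grip 33.9 [611.31 -90.9  105.04] [ 1.01  0.49 -0.06] 11.4 39.0
False
a 34.35 [598.48 -81.07 104.98] [-4.01  2.29  5.17] 11.3 39.9
False
b 37.0 [472.69  18.11 104.92] [ 2.96 -2.08  5.27] 11.4 40.0
```

Run:
```python
from h import *
st=lambda t:(lambda s:print(t,round(s["clock"],2),s["eef_pos"].round(2),s["ft_force"].round(2),round(s["opening"],1)))(sensors.read_state())
H=np.array([473.5,17.55]);F=np.array([453.2,-151.2])
let_go();st("open")
ctrl.move_linear([*H,200],speed=120)
ctrl.reach([500,-80,270],down(np.radians(85)));ctrl.sleep(.15)
s=sensors.read_state();im=capture("wrist");P=campose("wrist",s);cv2.imwrite("pics/w7.png",im)
print("free",ringfit(P,im,F,67,3.5,thr=70),"dish",ringfit(P,im,F,45.5,4,z=91,thr=120))
print("heat",ringfit(P,im,H,67,3.5,thr=70),"potrim",ringfit(P,im,H,53.5,4,z=88,thr=90))
c=H;r=rectify(P,im,131,c,48,.5);mk=((cv2.cvtColor(r,cv2.COLOR_BGR2GRAY)<60)*255).astype(np.uint8)
for k in cv2.findContours(mk,cv2.RETR_EXTERNAL,cv2.CHAIN_APPROX_NONE)[0]:
    if cv2.contourArea(k)>800:
        p=k[:,0,:].astype(float);print("bar",cv2.minAreaRect(np.c_[c[0]+48-p[:,1]*.5,c[1]+48-p[:,0]*.5].astype(np.float32)))
cv2.imwrite("pics/c7.png",np.hstack([cv2.resize(im,(400,300)),cv2.resize(rectify(P,im,88,H,75,.5),(300,300))]))
st("")
```

```text
open 37.71 [473.09  17.86 104.68] [-0.82  0.51 -0.45] 85.1
free (array([ 453.17587927, -151.15559026]), np.float64(66.8737642664217), 180, np.float64(0.13323369825625456)) dish (array([ 452.77326908, -150.15763213]), np.float64(45.283987419446284), 160, np.float64(0.15793547616284104))
heat (array([473.41298311,  17.92292459]), np.float64(67.06076391543742), 128, np.float64(0.17561991852369807)) potrim (array([472.11491714,  17.0042895 ]), np.float64(53.21693158294193), 94, np.float64(0.1474269577476811))
bar ((478.3414001464844, 25.668350219726562), (39.87999725341797, 64.34217071533203), 50.47736740112305)
bar ((473.67431640625, 15.931716918945312), (82.61762237548828, 106.09532928466797), 83.0189437866211)
 39.63 [499.73 -79.34 269.48] [-0.08 -0.17 -0.53] 85.4
```

View pics/c7.png

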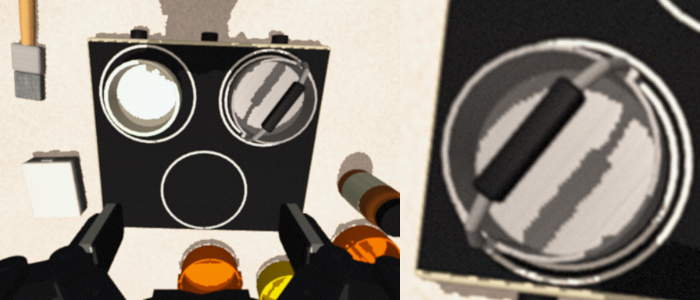

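The picture shows the pot centred in the double ring (rim fit about 1.5 mm off) and the dish about 1 mm off centre in the single ring. The bystanders stand where they were and the hand is clear, so I'm handing in.

```bash
python3 -c "
from rig import order;print(order.sign_off())"
```

```text
the job is handed in; nothing more can be done
None
```

The job is handed in at about 40 s of the 61 s allowed: by the last camera fit the dish stands about 1 mm off centre in the single ring and the pot about 1.5 mm off centre in the double ring, both slid without lifting, and the bottle, slide box and brush were not touched.

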